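# Hold the belt grinder's tension arm back for a belt change

## Task

The small bench belt grinder has its belt off and I want to slip the new one on. First slide the pawl slider along its track, fully home towards the arm's toothed quadrant, so that the pawl can catch the teeth; then press the sprung tension arm down by its thumb pad, past the last click of the ratchet and right down to its stop, and keep it pressed there: your program finishes while still holding the arm down with the fingers on the pad. Leave the spanner, the flange and the nut beside the grinder where they lie.

Things in the scene. Friction and masses are not known exactly. Their poses are not given: they have to be found in the camera images.
- grinder: Bench belt grinder, belt off, bolted down: dark base 150 x 356 x 12 mm, upright grey plate along its y, two belt wheels before it (tops below z 95 mm), motor and switch box behind (below z 120 mm). Origin at bench level under the frame plate's front face; x points from the open wheel side to the motor side, y to the left seen from the wheel side, z up. Base: x -47 to 103, y -146 to 210 mm.
- pawl_slider (a joint): Travel of the pawl slider in m: 0 = drawn fully back, 0.040 = fully home against the end of its track nearest the arm's toothed quadrant. It starts between 0 and 0.012, moves along the grinder's -y as the value grows, needs about 4 N and stays where it is left.
- slider_grip (a point): Centre of the top of the slider's grip, an upright black fin: 14 mm thick along grinder x, 24 mm wide along y, 36 mm tall, on an aluminium block 34 x 40 mm whose top is 35 mm below this point. At grinder x -9, z 160 mm; y 183 mm drawn back, 143 mm home. Pinch it from above across its 14 mm, or push its outer (+y) edge. The quadrant's rim is 40 mm from it when home.
- tension_arm (a joint): Turn of the tension arm in rad: 0 = up at rest on its spring, 0.56 = down on its stop. With the slider home the pawl clicks over three teeth as the arm goes down, the last at about 0.38; let go after that, the arm springs back only to about 0.34, where the pawl catches it. Pressing at the pad takes about 5 N at first, about 10 N at the stop.
- pawl (a joint): Turn of the small steel pawl on the slider in rad: 0 = down on its rest (dropped behind a tooth, or free), larger while a tooth lifts it, up to 0.6.
- thumb_pad: Thumb pad on the free, right-hand (grinder -y) end of the tension arm: dark ribbed steel plate 58 mm (grinder x) x 44 x 6 mm. Origin at the centre of its underside, z out of its top face. It slopes 0.28 rad at rest (outer edge high) and 0.28 rad the other way at the stop.
- pad_top (a point): Centre of the thumb pad's top face, where it is pressed. At rest at grinder x -9, y -83, z 209 mm; at the stop y -103, z 129 mm. It runs on an arc about the arm's pivot.
- spanner: Combination spanner, steel, 37 x 212 x 10 mm, lying loose in front of the grinder along its base; origin at the centre of its underside, long along its y. Bystander.
- flange: Turned steel flange, 96 mm across, 14 mm thick, lying loose in front of the grinder's right end; origin at the centre of its underside. Bystander.
- spare_nut: Bright hexagon nut, 31 x 36 x 16 mm, lying loose beside the grinder's right end; origin at the centre of its underside. Bystander.
- pivot_axis (a point): Point on the tension arm's turning axis, which runs along grinder x; at grinder x -9, y 45, z 135 mm.

How it is judged:
By the outcome, as a careful person would: the job done as asked, in the order asked, and still so for the second after the job is handed in, while the arm keeps its last pose, push and grip.
It also fails if it takes over 48 s, if anything falls off the work surface, if the arm or the gripper's body presses on something with over 40 N, if the wrist force passes 120 N, or if a joint passes its speed limit or range.

## Robot

A 6-joint arm with a two-finger parallel gripper is mounted at the origin on the work surface; the furniture and walls round the work are solid. World frame = base frame: x ahead of the robot, y to its left, z up, the work surface at z = 0. Lengths are in m, angles in rad, forces in N, time in s.
With the tool pointing down it reaches from about 0.375 to 0.975 m from the base axis. Payload 3.8 kg.
Tool frame: the origin (TCP) lies at the very end of the fingers, on their centre line; the grasp point (between the pads) lies 19 mm behind it; z points along the fingers, y is the line along which they close (so a half turn about z gives the same grasp; the last joint's range is limited). The gripper opens to 85 mm and grips with 20 to 120 N. Pads are 22 mm wide; open, the fingers measure 114 mm over their backs; the gripper's body (76 mm by 85 mm) begins 54 mm behind the grasp point. The pads swing forward as they close: fully open they stand 13 mm farther back than shut.
Start: joints at [1.288, 0.264, 1.604, -0, 1.274, -0.037], TCP at [0.164, 0.655, 0.231] pointing down, gripper open.
Joint ranges: [-2.63, 2.63], [-0.94, 2.18], [0.31, 2.57], [-1.31, 4.45], [0, 2.66], [-2.55, 2.55]. Speed limits (rad/s): [2.57, 2.57, 3.14, 3.14, 3.14, 3.14].

## Interface

Orientations are given as a rotation vector (axis times angle).
In Python, from workcell import * gives the robot as it stands.
- The arm moves only by the shell command python3 -m crank 'ROWS' [OPENING] [FORCE]. ROWS is JSON, a list that holds one entry, the list of rows, each a list of 6 numbers: the shift along the tool's x, y, z in cm, then the turn, a rotation vector about the tool's x, y, z in rad. In form: [[[dx, dy, dz, ax, ay, az], ...]]. A call has 1 to 8 rows; each row shifts and turns the commanded pose from where the row before left it, along the tool's axes as they then stand; what a row does not reach is not made up. A row lasts 1/12 s, in which the tool goes at most 41.7 mm and 7.16 degrees, less where a joint would pass 70% of its speed; a pose out of reach is approached as far as the arm can. A call with a gripper value outside its range is refused whole. OPENING is the finger opening in cm, from 0 to 8.54, set as the call begins (- or left out, the last holds). The fingers move at their own pace and stop on an object; FORCE is the grip in N (left out, the last holds). Time passes only in rows, so rows that do not move let the fingers close. It gives the time, the measured TCP pose, the force, the opening and the grip force at its end, in the units of the state.
- read_state(): the state, without advancing time (a new reading comes with each control period).
- read_camera(name): name is "scene" or "top" or "wrist"; returns the picture (480x640x3 uint8, blue, green, red); there is no depth.
- camera_model(name): a dict with "camera_matrix" (3x3 intrinsics, pixels), "R" (3x3) and "t" (3): a world point X has camera coordinates R X + t. Camera axes: x right, y down, z forward; pixel columns grow to the right and rows downward; lengths in m; the calibration is good to about 2 mm. A picture is of the moment at which its call begins: read the wrist's pose just before it. camera_model takes no time and is no camera call; for the wrist camera it gives the pose at the moment of the call.
- finish_job(): hands the job in; it is judged then, once.
The state is a dict: "time": time; "q": joint angles; "joint_vel": joint speeds; "joint_torque": joint torques, N m; "tool_pos": TCP position; "tcp_rot": TCP orientation; "wrist_force": force on the tool from outside, world axes, zero at the start; "torque": the same for the moment, N m; "width": opening from 0.0 (shut) to 1.0 (fully open); "grip_force": force on a finger pad.
Only numpy, scipy, OpenCV 4.12 (cv2) and the standard library are available. Lean on these libraries where they do the work, as an engineer would, in place of code of your own. Each camera call takes 0.05 s, during which the arm holds its last target. There are 200 camera calls.

## Working session

There is one attempt and no reset: what is moved stays moved. The work goes in short steps, Python scripts to look and compute and a shell command to move; the robot and the scene stay as the last step left them, time stands still between calls to the robot, and variables do not carry over. Pictures are saved under pics/ and viewed, at most 10 in all, crops included, and the job is handed in when it is done.

```bash
mkdir -p pics; ls; python3 - <<'E'
from workcell import *
import cv2,numpy as np
s=read_state();print({k:np.round(v,3).tolist() for k,v in s.items()})
for n in("scene","top"):
    cv2.imwrite(f"pics/{n}0.png",read_camera(n))
    m=camera_model(n);R=np.array(m["R"]);print(n,np.round(-R.T@np.array(m["t"]),3),np.round(R,2).tolist(),np.array(m["camera_matrix"]).round(1).tolist())
E
```

```text
pics
{'time': 0.0, 'q': [1.288, 0.265, 1.605, -0.0, 1.274, -0.037], 'joint_vel': [-0.002, -0.0, -0.002, -0.001, 0.0, -0.002], 'joint_torque': [0.0, -51.512, -36.731, -0.0, 0.013, -0.0], 'tool_pos': [0.164, 0.654, 0.23], 'tcp_rot': [-0.385, -3.118, 0.003], 'wrist_force': [-0.857, 0.335, -0.135], 'torque': [-0.023, -0.009, 0.022], 'grip_force': 0.0, 'width': 1.001}
scene [ 0.117 -0.653  0.667] [[0.84, -0.54, 0.01], [-0.3, -0.5, -0.81], [0.44, 0.68, -0.58]] [[476.2, 0.0, 321.5], [0.0, 476.2, 241.8], [0.0, 0.0, 1.0]]
top [ 0.442 -0.051  1.024] [[0.01, -1.0, -0.01], [-1.0, -0.01, -0.08], [0.08, 0.01, -1.0]] [[495.7, 0.0, 313.0], [0.0, 495.7, 243.4], [0.0, 0.0, 1.0]]
```

View pics/scene0.png

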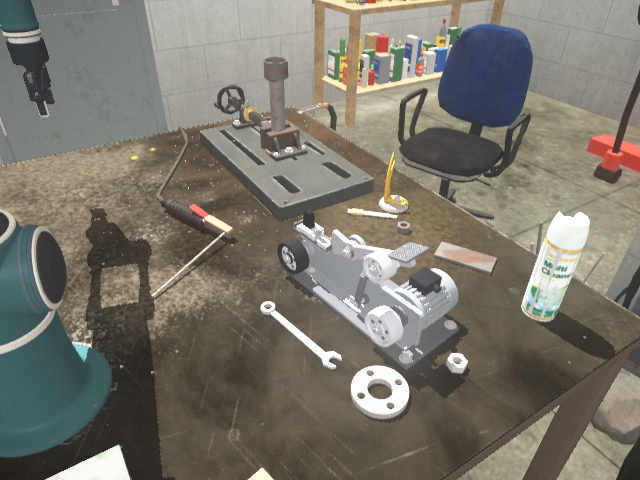

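View pics/top0.png

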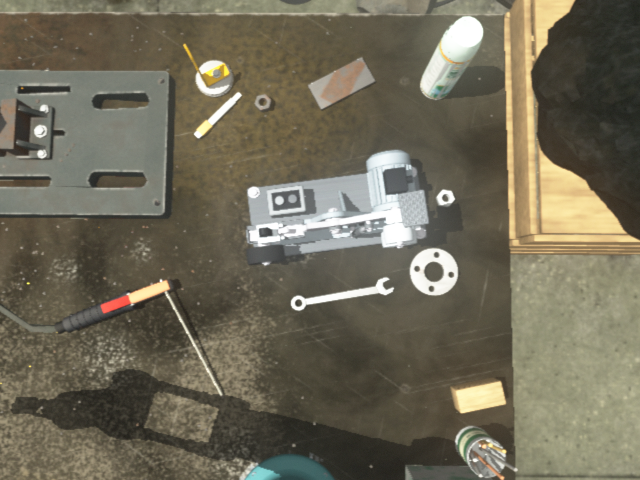

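The scene view shows the grinder at about (365,290), with the wheels facing the robot. The black fin is at about (309,217) and the thumb pad at about (408,252). In the top view the fin is at about (265,231) and the pad at about (415,208). I'll zoom in on both views.

```bash
python3 - <<'E'
import cv2,numpy as np
t=cv2.imread("pics/top0.png")[140:280,235:465];s=cv2.imread("pics/scene0.png")[195:375,265:475]
t=cv2.resize(t,None,fx=3.4,fy=3.4,interpolation=cv2.INTER_CUBIC);cv2.imwrite("pics/topc.png",t)
s=cv2.resize(s,None,fx=3.3,fy=3.3,interpolation=cv2.INTER_CUBIC);cv2.imwrite("pics/scenec.png",s)
E
```

```text
(no output)
```

View pics/topc.png

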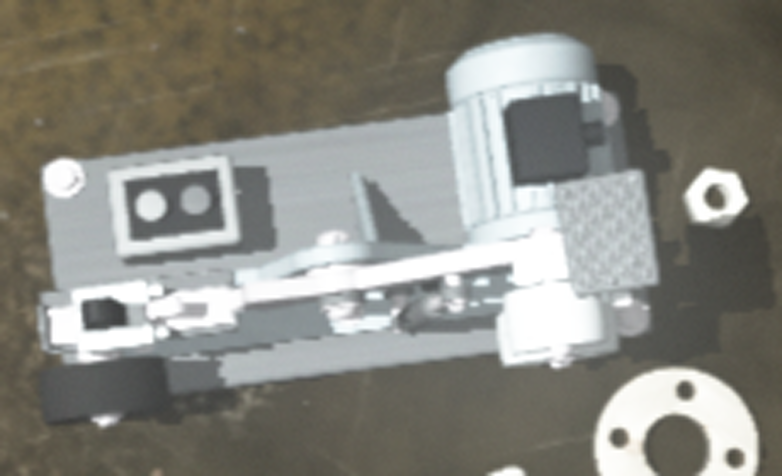

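View pics/scenec.png

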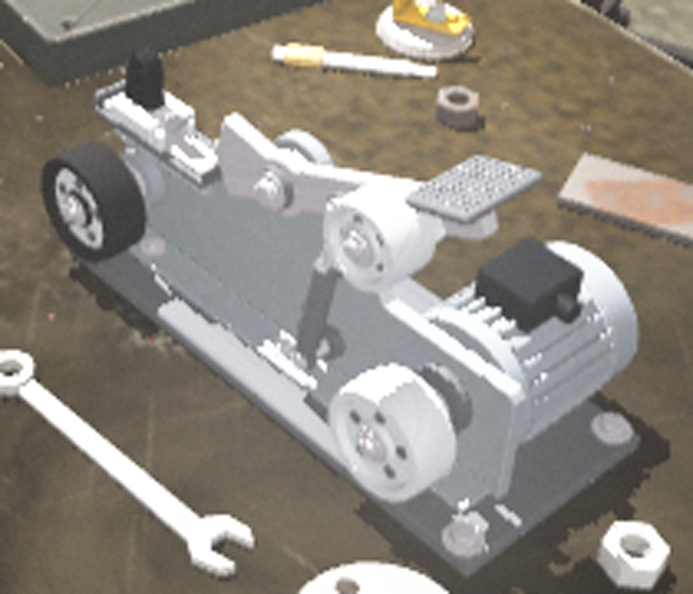

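Top crop: the pad corners are about (557,178), (642,168), (660,287) and (570,294), and the fin is about x 83–127, y 297–328. Scene crop: the pad corners are about (408,193), (472,155), (542,175) and (475,217), and the fin top is about (147,53).

```bash
cat > h.py <<'E'
from workcell import *
import cv2,numpy as np
from scipy.spatial.transform import Rotation as Ro
def ray(n,u,v,m=None):
    m=m or camera_model(n);R=np.array(m["R"]);c=-R.T@np.array(m["t"])
    return c,R.T@np.linalg.solve(np.array(m["camera_matrix"]),[u,v,1.])
def onz(n,u,v,z,m=None):
    c,d=ray(n,u,v,m);return c+d*(z-c[2])/d[2]
def tri(a,b):
    (c1,d1),(c2,d2)=a,b;k=np.linalg.lstsq(np.c_[d1,-d2],c2-c1,rcond=None)[0]
    p,q=c1+k[0]*d1,c2+k[1]*d2;return (p+q)/2,np.linalg.norm(p-q)
E
python3 - <<'E'
from h import *
T=lambda p:((p[0]+.5)/3.4-.5+235,(p[1]+.5)/3.4-.5+140)
S=lambda p:((p[0]+.5)/3.3-.5+265,(p[1]+.5)/3.3-.5+195)
pt=T(np.mean([(557,178),(642,168),(660,287),(570,294)],0));ps=S(np.mean([(408,193),(472,155),(542,175),(475,217)],0))
print("pad tri",tri(ray("top",*pt),ray("scene",*ps)),onz("top",*pt,.209),onz("scene",*ps,.209))
ft=T((104,312));fs=S((147,53))
print("fin tri",tri(ray("top",*ft),ray("scene",*fs)),onz("top",*ft,.16),onz("scene",*fs,.16))
pad=(onz("top",*pt,.209)+onz("scene",*ps,.209))/2
for nm,p in(("base BL",(43,165)),("fl",(597,440))): print(nm,onz("top",*T(p),.012))
for f in(onz("top",*ft,.16),onz("scene",*fs,.16)):
    d=f-pad;print("dist",np.hypot(d[0],d[1]),"yaw",np.arctan2(-d[0],d[1]))
E
```

```text
pad tri (array([ 0.57158   , -0.21112142,  0.20788142]), np.float64(0.0016785386612322706)) [ 0.57209703 -0.21141431  0.209     ] [ 0.56961348 -0.21191757  0.209     ]
fin tri (array([0.53506301, 0.03861176, 0.16236644]), np.float64(0.001394092372786461)) [0.53592795 0.03851595 0.16      ] [0.53639182 0.04216147 0.16      ]
base BL [0.64159732 0.09253527 0.012     ]
fl [ 0.47735313 -0.24311934  0.012     ]
dist 0.25260817871429125 yaw 0.13871111220097124
dist 0.25615635828277006 yaw 0.13494985547913046
```

Pad height triangulates to 0.208 m and the fin top to 0.162 m, both as given. Yaw is about 0.138 and the origin about (0.5685, -0.128), and the base corner agrees to within 2 mm. Next I move over to the fin.

```bash
R='[-2.84,-2.8,-0.4,0,0,0]'; python3 -m crank '[[[0,0,-3,0,0,0],[-2.84,-2.8,-0.4,0,0,0],[-2.84,-2.8,-0.4,0,0,0],[-2.84,-2.8,-0.4,0,0,0],[-2.84,-2.8,-0.4,0,0,0],[-2.84,-2.8,-0.4,0,0,0],[-2.84,-2.8,-0.4,0,0,0],[-2.84,-2.8,-0.4,0,0,0]]]' 4
python3 -m crank '[[[-2.84,-2.8,0,0,0,0],[-2.84,-2.8,0,0,0,0],[-2.84,-2.8,0,0,0,0],[-2.84,-2.8,0,0,0,0],[-2.84,-2.8,0,0,0,0],[-2.84,-2.8,0,0,0,0],[-2.84,-2.8,0,0,0,0],[-2.84,-2.8,0,0,0,0]]]'
python3 -m crank '[[[-2.84,-2.8,0,0,0,0],[-2.84,-2.8,0,0,0,0],[-2.84,-2.8,0,0,0,0],[0,0,0,0,0,0.12],[0,0,0,0,0,0.12],[0,0,0,0,0,0.12],[0,0,0,0,0,0.12],[0,0,0,0,0,0.12]]]'
python3 -m crank '[[[0,0,0,0,0,0.12],[0,0,0,0,0,0.12],[0,0,0,0,0,0.12],[0,0,0,0,0,0.12],[0,0,0,0,0,0.106],[0,0,0,0,0,0],[0,0,0,0,0,0]]]'
```

```text
time: 0.77
tool_pos: [0.3097, 0.4142, 0.2889]
tcp_rot: [-0.384, -3.118, 0.001]
wrist_force: [0.1, -0.7, 0.1]
width: 0.466
grip_force: 0.0
time: 1.43
tool_pos: [0.4755, 0.1417, 0.289]
tcp_rot: [-0.385, -3.118, 0.0]
wrist_force: [0.4, 0.1, -0.5]
width: 0.466
grip_force: 0.0
time: 2.1
tool_pos: [0.5371, 0.0411, 0.2886]
tcp_rot: [-1.298, -2.86, 0.001]
wrist_force: [0.6, 0.0, -0.4]
width: 0.469
grip_force: 0.0
time: 2.68
tool_pos: [0.5372, 0.0414, 0.2888]
tcp_rot: [-2.058, -2.373, 0.001]
wrist_force: [0.6, -0.2, -1.2]
width: 0.472
grip_force: 0.0
```

```bash
python3 - <<'E'
from h import *
m=camera_model("wrist");im=read_camera("wrist");cv2.imwrite("pics/w1.png",im)
R=np.array(m["R"]);print(-R.T@np.array(m["t"]),R.round(2).tolist())
for p in([.536,.0395,.16],[.5712,-.2115,.209]):
    c=np.array(m["camera_matrix"])@(R@np.array(p)+m["t"]);print(c[:2]/c[2])
E
```

```text
[0.52736167 0.10733943 0.43223366] [[0.99, 0.14, -0.0], [0.14, -0.95, 0.26], [0.04, -0.26, -0.96]]
[318.81582921 231.540274  ]
[317.82170303 521.20438426]
```

View pics/w1.png

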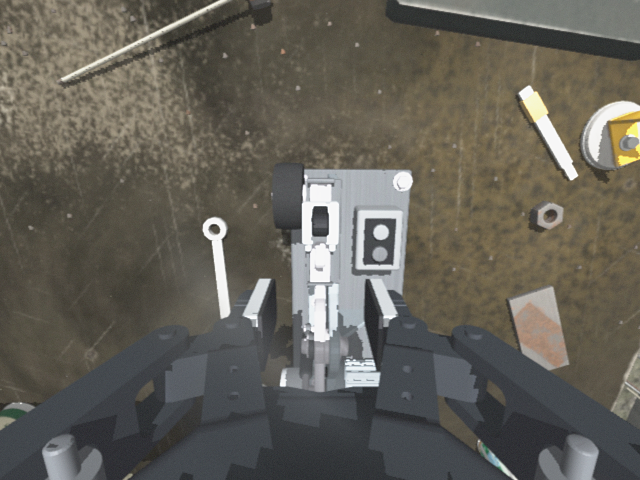

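The wrist view shows the fin at about (320,221), just left of the switch box, centred between the fingers. I'll measure it with a mask.

```bash
python3 - <<'E'
from h import *
im=cv2.imread("pics/w1.png");m=camera_model("wrist")
k=(im.max(2)<70).astype(np.uint8);k[:, :307]=0;k[:,342:]=0;k[:195]=0;k[245:]=0
n,l,st,c=cv2.connectedComponentsWithStats(k)
for s in st[1:]:
    if s[4]>20:print(s)
np.set_printoptions(linewidth=200)
print(im[195:245,306:342:2].max(2))
for v in(205,237):print(onz("wrist",320,v,.16,m),onz("wrist",320,v,.125,m))
E
```

```text
[313 207  15  12 117]
[313 228  15   8  71]
[[218 183 246 247 247 247 247 247 247 247 247 247 245 187 189 186 183 174]
 [211 182 246 247 247 247 247 247 247 247 247 247 246 187 188 184 181 175]
 [204 183 246 247 247 247 247 247 247 247 247 247 246 186 187 185 184 172]
 [195 181 243 247 247 247 247 247 247 247 247 247 246 187 188 185 184 172]
 [191 181 242 247 247 247 247 247 247 247 247 247 245 188 187 184 184 170]
 [196 187 239 247 247 247 247 247 246 246 247 247 243 193 193 187 182 174]
 [218 218 233 243 243 243 243 243 242 243 242 243 235 220 221 216 184 173]
 [246 246 245 244 244 244 244 244 244 243 230 231 240 245 246 245 202 177]
 [248 248 248 248 248 248 248 248 248 248 237 236 248 248 248 249 229 172]
 [247 247 247 248 249 250 250 251 250 250 250 249 248 248 248 248 248 173]
 [247 247 247 249 255 254 255 253 254 255 255 249 247 247 247 248 247 168]
 [247 247 247 251 134 110 114 111 112 114 152 251 247 247 247 248 245 167]
 [247 247 248 254  67  59  59  60  59  58  66 254 247 247 247 248 245 162]
 [247 247 248 249  62  64  64  68  63  62  61 255 248 247 247 248 245 161]
 [247 
[... 2131 characters left out ...]
 183 201 249 247 247 247 248 229 178]
 [247 247 247 180 180 184 188 182 185 185 203 249 247 247 247 248 228 179]
 [247 247 247 179 180 184 187 183 182 183 201 248 247 247 247 248 225 177]
 [247 247 248 216 180 183 184 181 179 183 199 248 247 247 247 248 217 179]
 [247 247 248 249 179 175 171 171 172 175 202 248 247 247 247 248 216 179]
 [248 247 248 250 174 159 154 156 155 159 227 249 248 247 247 249 211 178]
 [249 248 248 243 167 148 152 201 220 179 249 251 248 247 248 251 192 176]
 [227 243 237 190 157 150 156 249 251 238 198 220 242 245 244 225 176 178]]
[0.53388432 0.06170297 0.16      ] [0.5347176 0.0558372 0.125    ]
[0.53773339 0.03496237 0.16      ] [0.53906136 0.02565982 0.125     ]
```

```bash
python3 -m crank '[[[0.1,-0.15,3,0,0,0],[0,0,3,0,0,0],[0,0,3,0,0,0],[0,0,3,0,0,0],[0,0,2,0,0,0],[0,0,1.1,0,0,0],[0,0,0,0,0,0],[0,0,0,0,0,0]]]' 4
python3 -m crank '[[[0,0,0,0,0,0],[0,0,0,0,0,0],[0,0,0,0,0,0],[0,0,0,0,0,0],[0,0,0,0,0,0],[0,0,0,0,0,0]]]' 0 40
```

```text
time: 3.4
tool_pos: [0.5359, 0.0423, 0.1384]
tcp_rot: [-2.06, -2.371, 0.001]
wrist_force: [0.7, 0.9, 1.2]
width: 0.473
grip_force: 0.0
time: 3.9
tool_pos: [0.537, 0.0422, 0.1406]
tcp_rot: [2.06, 2.369, 0.003]
wrist_force: [-1.7, 0.5, 6.5]
width: 0.153
grip_force: 40.1
```

The fin is gripped: opening is about 13 mm at 40 N. Now I slide it towards home.

```bash
python3 -m crank '[[[-0.5,0,-0.1,0,0,0],[-0.5,0,0,0,0,0],[-0.5,0,0,0,0,0],[-0.5,0,0,0,0,0],[-0.5,0,0,0,0,0],[0,0,0,0,0,0],[0,0,0,0,0,0]]]'
python3 -m crank '[[[-0.2,0,0,0,0,0],[-0.2,0,0,0,0,0],[-0.2,0,0,0,0,0],[0,0,0,0,0,0],[0,0,0,0,0,0]]]'
```

```text
time: 4.48
tool_pos: [0.5405, 0.0165, 0.1406]
tcp_rot: [2.061, 2.368, 0.002]
wrist_force: [-0.3, 1.2, 6.0]
width: 0.158
grip_force: 40.2
time: 4.9
tool_pos: [0.541, 0.0132, 0.1406]
tcp_rot: [-2.062, -2.368, -0.007]
wrist_force: [-1.3, 10.3, 7.3]
width: 0.153
grip_force: 40.3
```

```bash
python3 -m crank '[[[-0.2,0,0,0,0,0],[-0.2,0,0,0,0,0],[0,0,0,0,0,0],[0,0,0,0,0,0]]]'
```

```text
time: 5.23
tool_pos: [0.541, 0.013, 0.1406]
tcp_rot: [-2.06, -2.364, -0.013]
wrist_force: [-2.2, 23.0, 8.2]
width: 0.151
grip_force: 40.5
```

The slider is home: 23 N of push gives no further motion, at grinder y of about 143 mm. I'll ease off the push, release, lift and move over the pad with the fingers shut.

```bash
python3 -m crank '[[[0.2,0,0,0,0,0],[0.2,0,0,0,0,0],[0,0,0,0,0,0]]]'
python3 -m crank '[[[0,0,0,0,0,0],[0,0,0,0,0,0],[0,0,0,0,0,0],[0,0,0,0,0,0],[0,0,-2,0,0,0],[0,0,-4,0,0,0],[0,0,-4,0,0,0],[0,0,-4,0,0,0]]]' 4
python3 -m crank '[[[-3.5,-0.1,0,0,0,0],[-3.5,0,0,0,0,0],[-3.5,0,0,0,0,0],[-3.5,0,0,0,0,0],[-3.5,0,0,0,0,0],[-3.5,0,0,0,0,0],[-1.6,0,0,0,0,0],[0,0,0,0,0,0]]]' 0
python3 - <<'E'
from h import *
for n in("top","wrist"):cv2.imwrite(f"pics/{n}2.png",read_camera(n))
m=camera_model("wrist");R=np.array(m["R"]);s=read_state();print(s["tool_pos"])
for p in([.5395,.0124,.16],[.5712,-.2115,.209]):
    c=np.array(m["camera_matrix"])@(R@np.array(p)+m["t"]);print(c[:2]/c[2])
E
```

```text
time: 5.48
tool_pos: [0.541, 0.0133, 0.1406]
tcp_rot: [-2.062, -2.37, -0.006]
wrist_force: [-1.4, 9.3, 5.7]
width: 0.156
grip_force: 40.3
time: 6.15
tool_pos: [0.5393, 0.0109, 0.2798]
tcp_rot: [-2.062, -2.369, 0.003]
wrist_force: [1.2, -0.4, 0.1]
width: 0.468
grip_force: 0.0
time: 6.82
tool_pos: [0.5702, -0.2163, 0.2785]
tcp_rot: [-2.067, -2.366, 0.002]
wrist_force: [-0.9, 0.7, -0.4]
width: 0.003
grip_force: 0.0
[ 0.56999187 -0.21270036  0.27861296]
[ 322.00133486 -119.3488463 ]
[322.67267014 249.37839454]
```

View pics/wrist2.png

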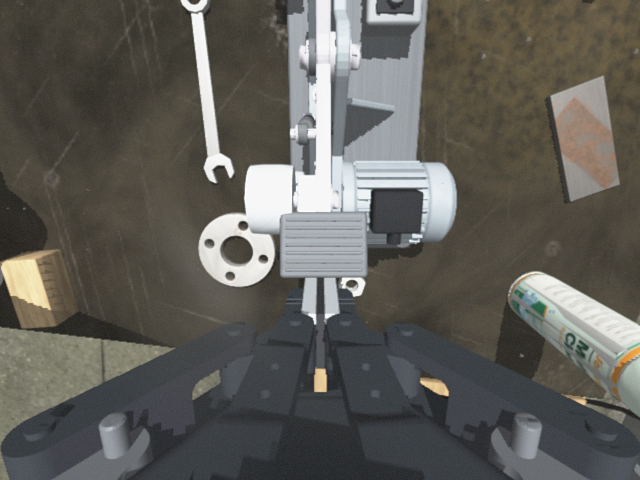

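The wrist view shows the pad at about (324,245), spanning x 281–368 and y 212–278. That is within 2 mm of the predicted (323,249), and the fingers are over it. I'll check the fin in the top picture and descend to contact.

```bash
python3 - <<'E'
from h import *
a=cv2.imread("pics/top0.png");b=cv2.imread("pics/top2.png")
for im in(a,b):
    k=(im[222:240,248:300].max(2)<75).astype(np.uint8)
    n,l,st,c=cv2.connectedComponentsWithStats(k)
    for s,q in zip(st[1:],c[1:]):
        if s[4]>15:print(s,q+[248,222],onz("top",*(q+[248,222]),.16))
E
python3 -m crank '[[[0.1,0.1,3,0,0,0],[0,0,2,0,0,0],[0,0,1,0,0,0],[0,0,0.4,0,0,0],[0,0,0.4,0,0,0],[0,0,0,0,0,0]]]'
```

```text
[19  7  4  6 18] [268.72222222 231.55555556] [0.53572718 0.03239425 0.16      ]
[28  4 12  8 47] [283.23404255 230.25531915] [0.53823938 0.00697326 0.16      ]
time: 7.42
tool_pos: [0.5714, -0.2105, 0.2117]
tcp_rot: [-2.061, -2.371, -0.001]
wrist_force: [-0.2, 0.2, 0.3]
width: -0.003
grip_force: 0.0
```

```bash
python3 -m crank '[[[0,0,0.3,0,0,0],[-0.35,0,0.7,0,0,0],[-0.35,0,0.7,0,0,0],[-0.28,0,0.72,0,0,0],[-0.28,0,0.72,0,0,0],[0,0,0,0,0,0]]]'
python3 -m crank '[[[-0.2,0,0.75,0,0,0],[-0.2,0,0.75,0,0,0],[-0.12,0,0.76,0,0,0],[-0.12,0,0.76,0,0,0],[0,0,0,0,0,0]]]'
python3 -m crank '[[[-0.04,0,0.78,0,0,0],[-0.04,0,0.78,0,0,0],[0,0,0.3,0,0,0],[0,0,0.3,0,0,0],[0,0,0,0,0,0],[0,0,0,0,0,0]]]'
```

```text
time: 7.92
tool_pos: [0.574, -0.2243, 0.1794]
tcp_rot: [2.062, 2.368, 0.002]
wrist_force: [0.9, 2.6, 4.8]
width: 0.002
grip_force: 2.8
time: 8.33
tool_pos: [0.5751, -0.2306, 0.15]
tcp_rot: [2.061, 2.368, 0.002]
wrist_force: [0.1, 2.2, 8.2]
width: -0.0
grip_force: 4.0
time: 8.83
tool_pos: [0.5754, -0.2315, 0.1305]
tcp_rot: [2.06, 2.368, 0.002]
wrist_force: [-1.6, 2.0, 11.1]
width: -0.002
grip_force: 4.6
```

```bash
python3 -m crank '[[[0,0,0.2,0,0,0],[0,0,0.2,0,0,0],[0,0,0,0,0,0],[0,0,0,0,0,0]]]'
python3 -m crank '[[[0,0,0.2,0,0,0],[0,0,0.2,0,0,0],[0,0,0,0,0,0],[0,0,0,0,0,0]]]'
```

```text
time: 9.17
tool_pos: [0.5756, -0.2315, 0.1301]
tcp_rot: [2.06, 2.367, 0.002]
wrist_force: [-9.2, 4.9, 26.9]
width: 0.0
grip_force: 11.8
time: 9.5
tool_pos: [0.5758, -0.2315, 0.1297]
tcp_rot: [2.059, 2.367, 0.003]
wrist_force: [-15.6, 8.4, 42.9]
width: 0.002
grip_force: 19.2
```

The arm is on its stop: force climbs with no further motion, and z of 130 mm is what the stop calls for. I'll ease off to about 25 N, which still holds it, and check by picture.

```bash
python3 -m crank '[[[0,0,-0.2,0,0,0],[0,0,-0.2,0,0,0],[0,0,0,0,0,0],[0,0,0,0,0,0],[0,0,0,0,0,0]]]'
python3 - <<'E'
from h import *
s=read_camera("scene")[185:385,250:480];cv2.imwrite("pics/s3.png",cv2.resize(s,None,fx=3,fy=3,interpolation=cv2.INTER_CUBIC))
E
```

```text
time: 9.92
tool_pos: [0.5757, -0.2315, 0.1301]
tcp_rot: [2.059, 2.367, 0.002]
wrist_force: [-8.3, 5.5, 25.7]
width: 0.001
grip_force: 11.7
```

View pics/s3.png

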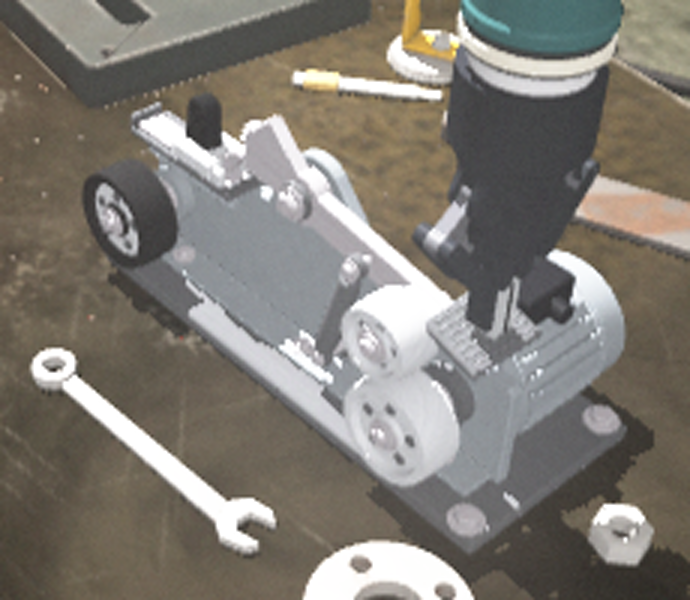

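The picture shows the slider against the quadrant (fin at about (205,120)) and the arm right down with the fingers on the pad (about (490,325)). The spanner, flange and nut are where they were.

```bash
python3 -c "
from workcell import *
print(finish_job())"
```

```text
the job is handed in; nothing more can be done
None
```

The pawl slider is fully home, and the tension arm is pressed past the last click onto its stop and held there by the fingers at about 26 N. The spanner, flange and nut were not touched, and the job is handed in at about 10 s.

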